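Fold the parts box's row of lids shut with the fingertips

TASK

Run the fingertips slowly and lightly along the top of the small-parts box, from the end where the first lid is hinged to the other end, so that its four open flap lids fold shut flat one after another, in order along the row. Only touch: do not press hard, do not shift or lift the box, and leave the jar, the canister and the screwdriver where they are.

Things in the scene. Friction and masses are not known exactly. Their poses are not given: they have to be found in the camera images.
- parts_box: grey plastic box, loose on the table, 216 mm long (its x) x 64 mm wide (its y) x 45 mm high without the lids, about 1 kg (0.8 to 1.3), with four compartments in a row along x at 52 mm spacing and a white flap lid over each. Origin: centre of its underside; z up; x points along the row from the hinge end to the far end (any direction on the table). The tops of the shut lids lie 48 mm above the table; open lids reach up to 95 mm
- hinge_end (a point): middle of the rim at the end of the box where the row starts (box x = -108 mm, 45 mm above the table), next to the hinge of the first lid
- far_end (a point): middle of the rim at the other end of the box (box x = +108 mm, 45 mm above the table), beyond the free edge of the fourth lid when shut
- lid1 (a joint): hinge angle (rad) of the first lid, nearest the hinge end of the parts box: 0 = shut flat, grows as it opens (1.57 = upright, stop at 1.9). Flap 47 mm along the row x 60 mm across x 3 mm thick, mass 20 g; its hinge line runs across the box at x = -101.5 mm of the box frame, 45 mm above the table, on the flap's -x edge, so it folds shut towards the box's +x. Stiff hinge (friction 0.012 N m, no spring): it stays at whatever angle it is left. Starts open, 1.0 to 1.5 rad
- lid2 (a joint): hinge angle (rad) of the second lid of the parts box: 0 = shut flat, grows as it opens (1.57 = upright, stop at 1.9). Flap 47 mm along the row x 60 mm across x 3 mm thick, mass 20 g; its hinge line runs across the box at x = -49.5 mm of the box frame, 45 mm above the table, on the flap's -x edge, so it folds shut towards the box's +x. Stiff hinge (friction 0.012 N m, no spring): it stays at whatever angle it is left. Starts open, 1.0 to 1.5 rad
- lid3 (a joint): hinge angle (rad) of the third lid of the parts box: 0 = shut flat, grows as it opens (1.57 = upright, stop at 1.9). Flap 47 mm along the row x 60 mm across x 3 mm thick, mass 20 g; its hinge line runs across the box at x = 2.5 mm of the box frame, 45 mm above the table, on the flap's -x edge, so it folds shut towards the box's +x. Stiff hinge (friction 0.012 N m, no spring): it stays at whatever angle it is left. Starts open, 1.0 to 1.5 rad
- lid4 (a joint): hinge angle (rad) of the fourth lid, nearest the far end of the parts box: 0 = shut flat, grows as it opens (1.57 = upright, stop at 1.9). Flap 47 mm along the row x 60 mm across x 3 mm thick, mass 20 g; its hinge line runs across the box at x = 54.5 mm of the box frame, 45 mm above the table, on the flap's -x edge, so it folds shut towards the box's +x. Stiff hinge (friction 0.012 N m, no spring): it stays at whatever angle it is left. Starts open, 1.0 to 1.5 rad
- jar: glass jar with a metal cap, 56 mm across, 85 mm high, standing loose beside the box, axis 105 to 135 mm from the row's centre line on the box's +y side; origin at the centre of its underside. Leave alone
- canister: dark metal can, 68 mm across, 95 mm high, standing loose beside the box, axis 110 to 140 mm from the row's centre line on the box's -y side; origin at the centre of its underside. Leave alone
- screwdriver: screwdriver with a wooden handle, lying loose on the table well to the left of the box (36 to 42 cm left of the robot centre line); origin on its underside. Leave alone
Not all that is in view belongs to the job. There is more than one size of the parts_box; the one meant has the size given above.

How it is judged:
On the way, in this order (a step that is already met when the one before it is completed fails the run):
1. lid 1 is folded shut while the later ones are still open (value of joint lid1 below 0.12 rad and value of joint lid2 above 0.3 rad), for 0.1 s.
2. lid 2 is folded shut while the later ones are still open (value of joint lid2 below 0.12 rad and value of joint lid3 above 0.3 rad), for 0.1 s.
3. lid 3 is folded shut while the later ones are still open (value of joint lid3 below 0.12 rad and value of joint lid4 above 0.3 rad), for 0.1 s.
4. lid 4 is folded shut (value of joint lid4 below 0.12 rad), for 0.1 s.
At the end, for the whole second after the job is handed in: All four lids are shut to within 0.12 rad (free edge less than 6 mm up), the box stands flat on the table and at rest with both ends within 30 mm of where they began, and the jar, canister and screwdriver are within 25 mm of their places (value of joint each of lid1, lid2, lid3, lid4 below 0.12 rad and distance of each of hinge_end, far_end from where it was at the start of the episode below 0.03 m and angle between parts_box's own z axis and vertical below 0.1 rad and height (world z) of parts_box below 0.012 m and linear speed of parts_box below 0.01 m/s and distance of each of jar, canister, screwdriver from where it was at the start of the episode below 0.025 m); the robot touches nothing.
It fails at once if the box was pressed hard (over 30 N) (contact force between the fingers and parts_box above 30 N).
It fails at once if the box was shifted, tipped or lifted (not (distance of each of hinge_end, far_end from where it was at the start of the episode below 0.03 m and angle between parts_box's own z axis and vertical below 0.1 rad and height (world z) of parts_box below 0.012 m)).
It fails at once if the jar was disturbed (distance of jar from where it was at the start of the episode above 0.025 m or height (world z) of jar above 0.03 m or angle between jar's own z axis and vertical above 0.5 rad).
It fails at once if the canister was disturbed (distance of canister from where it was at the start of the episode above 0.025 m or height (world z) of canister above 0.03 m or angle between canister's own z axis and vertical above 0.5 rad).
It fails at once if the screwdriver was disturbed (distance of screwdriver from where it was at the start of the episode above 0.025 m or height (world z) of screwdriver above 0.03 m).
It also fails if it takes over 43 s, if anything falls off the work surface, if the arm or the gripper's body presses on something with over 40 N, if the wrist force passes 120 N, or if a joint passes its speed limit or range.

ROBOT

A 7-joint arm with a two-finger parallel gripper is mounted at the origin on the work surface. World frame = base frame: x ahead of the robot, y to its left, z up, the work surface at z = 0. Lengths are in m, angles in rad, forces in N, time in s.
With the tool pointing down it reaches from about 0.425 to 0.925 m from the base axis. Payload 6.8 kg.
Tool frame: the origin (TCP) lies on the mounting face of the last link; the fingertips stand 173 mm ahead of it and the grasp point (between the pads) lies 155 mm ahead of it; z points along the fingers, y is the line along which they close (so a half turn about z gives the same grasp; the last joint's range is limited). The gripper opens to 85 mm and grips with 20 to 120 N. Pads are 22 mm wide; open, the fingers measure 114 mm over their backs; the gripper's body (76 mm by 85 mm) begins 54 mm behind the grasp point. The pads swing forward as they close: fully open they stand 13 mm farther back than shut.
Start: joints at [-1.314, 0.477, 0.022, 1.555, -0.011, 1.109, -0.083], TCP at [0.241, 0.631, 0.405] pointing down, gripper open.
Joint ranges: [-2.96, 2.96], [-0.34, 2.1], [-1.41, 1.46], [0.24, 2.44], [-1.37, 4.51], [0.17, 1.92], [-2.96, 2.96]. Speed limits (rad/s): [2.39, 2.39, 3.14, 3.14, 3.14, 3.14, 3.14].

INTERFACE

Orientations are given as a unit quaternion [w, x, y, z].
In Python, from station import bot gives the robot as it stands. The module is installed in compiled form; this text tells all that it offers.
- The arm moves only by the shell command python3 -m pendant 'ROWS' [FORCE]. ROWS is JSON, a list of rows, each a list of 5 numbers: the finger opening in m, from 0 to 0.0854, then the shift along the tool's x, y, z in m, then the turn about the tool's z in degrees. In form: [[jaw, x, y, z, yaw], ...]. A call has 1 to 12 rows; each row shifts and turns the commanded pose from where the row before left it, along the tool's axes as they then stand; what a row does not reach is not made up. A row lasts 1/12 s, in which the tool goes at most 41.7 mm and 7.16 degrees, less where a joint would pass 70% of its speed; a pose out of reach is approached as far as the arm can. A call with a gripper value outside its range is refused whole. The fingers move at their own pace and stop on an object; FORCE is the grip in N (left out, the last holds). Time passes only in rows, so rows that do not move let the fingers close. It gives the time, the measured TCP pose, the force, the opening and the grip force at its end, in the units of the state.
- bot.get_obs(): the state, without advancing time (a new reading comes with each control period).
- bot.read_camera(name): name is "scene" or "side" or "wrist"; returns (picture, depth): 420x560x3 uint8, blue, green, red; 420x560 float32, m along the optical axis (not along the pixel's ray), 0 where there is no reading.
- bot.camera_model(name): a dict with "intrinsics" (3x3 intrinsics, pixels), "R" (3x3) and "t" (3): a world point X has camera coordinates R X + t. Camera axes: x right, y down, z forward; pixel columns grow to the right and rows downward; lengths in m; the calibration is good to about 2 mm. A picture is of the moment at which its call begins: read the wrist's pose just before it. camera_model takes no time and is no camera call; for the wrist camera it gives the pose at the moment of the call.
- bot.hand_in(): hands the job in; it is judged then, once.
Trained networks look in the newest picture that a camera, given by its name, has taken for a name from the list of things; names that differ only in an ending like _2 or _b are one class to them, and where a whole thing is asked for, a point or a joint stands for the part that bears it (a point fixed in the world has none). Each returns a list of dicts, best first, with "score" (0 to 1); they miss things now and then, are a little off and sometimes report something else, mostly with a low value. They report only what shows in the picture. A call takes as long as a camera call. They do not tell look-alikes from the thing itself.
- bot.boxes_of(name, camera): "at" ([column, row] in pixels, amid what is visible of it).
- bot.trace(name, camera): "mask" (420x560 bool, what is visible of it) and "at" ([column, row] in pixels, amid what is visible of it).
- bot.pinpoint(name, camera): "at" ([column, row] in pixels: a listed point, or the origin of a listed thing).
The state is a dict: "t": time; "q": joint angles; "joint_vel": joint speeds; "joint_torque": joint torques, N m; "eef_pos": TCP position; "tool_rot": TCP orientation; "contact_force": force on the tool from outside, world axes, zero at the start; "torque": the same for the moment, N m; "gripper_width": opening from 0.0 (shut) to 1.0 (fully open); "grasp_force": force on a finger pad.
Only numpy, scipy, OpenCV 4.12 (cv2) and the standard library are available. Lean on these libraries where they do the work, as an engineer would, in place of code of your own. Each camera call takes 0.05 s, during which the arm holds its last target. There are 200 camera calls.

## Working session

There is one attempt and no reset: what is moved stays moved. The work goes in short steps, Python scripts to look and compute and a shell command to move; the robot and the scene stay as the last step left them, time stands still between calls to the robot, and variables do not carry over. Pictures are saved under pics/ and viewed, at most 10 in all, crops included, and the job is handed in when it is done.

```bash
mkdir -p pics; cat > h.py <<'E'
import numpy as np,cv2
from station import bot
def deproj(m,uv,z):
    K=np.array(m["intrinsics"]);R=np.array(m["R"]);t=np.array(m["t"])
    uv=np.atleast_2d(uv).astype(float);z=np.atleast_1d(z)
    c=np.c_[uv,np.ones(len(uv))]@np.linalg.inv(K).T*z[:,None]
    return (c-t)@R
def proj(m,X):
    K=np.array(m["intrinsics"]);R=np.array(m["R"]);t=np.array(m["t"])
    c=(np.atleast_2d(X)@R.T+t)@K.T
    return c[:,:2]/c[:,2:]
E
python3 - <<'E'
from h import *
o=bot.get_obs();print({k:np.round(v,3) for k,v in o.items()})
ims=[]
for c in ("scene","side"):
    im,d=bot.read_camera(c);m=bot.camera_model(c);np.savez(c,im=im,d=d)
    print(c,np.round(-np.array(m["R"]).T@np.array(m["t"]),3))
    for n in("parts_box","jar","canister"):
        for r in bot.trace(n,c)[:4]:
            mk=r["mask"]&(d>0);v,u=np.nonzero(mk)
            if len(u)==0: continue
            P=deproj(m,np.c_[u,v],d[mk]);print(n,round(r["score"],2),np.round(r["at"]),len(u),np.round(np.percentile(P,[2,98],axis=0),3).tolist())
            cv2.putText(im,n[:3],tuple(int(x) for x in r["at"]),0,.4,(0,0,255),1)
    for n in("hinge_end","far_end"):
        for r in bot.pinpoint(n,c)[:3]:
            u=np.round(r["at"]).astype(int);print(n,round(r["score"],2),u,np.round(deproj(m,u,d[min(u[1],419),min(u[0],559)]),3))
    cv2.imwrite(f"pics/{c}0.png",im)
E
```

```text
{'t': np.float64(0.0), 'q': array([-1.314,  0.478,  0.022,  1.556, -0.011,  1.109, -0.083]), 'joint_vel': array([-0.002,  0.001,  0.001,  0.001, -0.   ,  0.   ,  0.   ]), 'joint_torque': array([-1.0000e-03, -5.9645e+01,  1.6080e+00, -2.8120e+01,  1.3000e-02,
        9.0000e-03,  0.0000e+00]), 'eef_pos': array([0.241, 0.63 , 0.404]), 'tool_rot': array([-0.   ,  0.181,  0.983, -0.001]), 'contact_force': array([-0.113, -0.39 , -0.368]), 'torque': array([-0.043, -0.001, -0.01 ]), 'grasp_force': np.float64(0.0), 'gripper_width': np.float64(0.997)}
scene [1.235 0.253 0.912]
parts_box 0.9 [181. 143.] 5117 [[0.237, -0.387, 0.002], [0.33, -0.088, 0.071]]
parts_box 0.78 [249. 238.] 3805 [[0.447, -0.063, 0.002], [0.626, 0.109, 0.09]]
jar 0.92 [214. 204.] 897 [[0.446, -0.101, 0.002], [0.495, -0.052, 0.087]]
canister 0.82 [304. 264.] 1581 [[0.565, 0.118, -0.001], [0.628, 0.182, 0.097]]
hinge_end 0.83 [234 143] [[ 0.281 -0.088  0.064]]
hinge_end 0.72 [204 250] [[ 0.605 -0.061  0.044]]
far_end 0.81 [293 210] [[ 0.412  0.09  -0.001]]
far_end 0.62 [120 120] [[ 0.183 -0.453 -0.   ]]
side [ 0.288 -0.797  0.61 ]
parts_box 0.92 [196. 348.] 9391 [[0.228, -0.395, 0.008], [0.32, -0.103, 0.07]]
parts_box 0.8 [307. 226.] 3507 [[0.442, -0.074, 0.002], [0.619, 0.11, 0.09]]
jar 0.57 [285. 254.] 1186 [[0.439, -0.107, 0.003], [0.491, -0.059, 0.086]]
canister 0.95 [310. 186.] 938 [[0.559, 0.115, 0.012], [0.621, 0.169, 0.097]]
hinge_end 0.83 [191 263] [[ 0.281 -0.091  0.065]]
hinge_end 0.68 [346 238] [[ 0.61  -0.055  0.042]]
far_end 0.58 [197 397] [[ 0.265 -0.343  0.005]]
far_end 0.56 [260 210] [[ 0.465  0.168 -0.001]]
```

```bash
python3 - <<'E'
from h import *
from scipy.optimize import minimize
A=[]
S=[]
for c,at in(("scene",(249,238)),("side",(307,226))):
    z=np.load(c+".npz");d=z["d"];m=bot.camera_model(c)
    bot.read_camera(c)
    r=min(bot.trace("parts_box",c),key=lambda r:np.hypot(*(np.array(r["at"])-at)))
    mk=cv2.erode(r["mask"].astype(np.uint8),np.ones((3,3)))>0
    mk&=d>0
    v,u=np.nonzero(mk);P=deproj(m,np.c_[u,v],d[mk]);S.append(P)
P=np.vstack(S);W=P[(P[:,2]>.008)&(P[:,2]<.047)]
def loc(P,p):
    c,s=np.cos(p[2]),np.sin(p[2]);q=P[:,:2]-p[:2]
    return np.c_[q@[c,s],q@[-s,c]]
def cost(p,soft=.003):
    q=np.abs(loc(W,p))-[.108,.032]
    # signed dist to rectangle outline
    sd=np.where((q>0).any(1),np.linalg.norm(np.maximum(q,0),axis=1),-np.max(q,axis=1))
    return np.mean(np.minimum(sd,.012)**2)*1e6+np.mean(np.maximum(q,0)**2)*4e6
best=min((minimize(cost,[.535+dx,.02+dy,a],method="Nelder-Mead") for dx in(-.01,.01) for dy in(-.01,.01) for a in np.radians([120,128,134,140])),key=lambda r:r.fun)
p=best.x;print("pose",p[:2].round(4),np.degrees(p[2]).round(1),best.fun)
c,s=np.cos(p[2]),np.sin(p[2])
hx=p[:2]-.108*np.array([c,s]);print("hinge",hx,"far",2*p[:2]-hx)
for i,Pc in enumerate(S):
    q=loc(Pc,p)
    print("ext",np.percentile(q,[1,99],axis=0).round(4).tolist())
    for k,h in enumerate((-.1015,-.0495,.0025,.0545)):
        s_=(Pc[:,2]>.058)&(q[:,0]>h-.016)&(q[:,0]<h+.034)
        if s_.sum()>8:
            X=np.c_[q[s_,0],Pc[s_,2]];print(i,k+1,s_.sum(),"angle",np.median(np.arctan2(X[:,1]-.045,X[:,0]-h)).round(2),"top",X[X[:,1].argmax()].round(3))
np.save("pose",p)
z=np.load("scene.npz");a=cv2.resize(z["im"][90:330,100:400],None,fx=2,fy=2)
m=bot.camera_model("scene")
for x,y in((-.108,-.032),(-.108,.032),(.108,.032),(.108,-.032),(-.108,0)):
    X=[p[0]+c*x-s*y,p[1]+s*x+c*y,.045];uv=(proj(m,X)[0]-[100,90])*2;cv2.circle(a,tuple(int(k) for k in uv),3,(0,0,255),-1)
zz=np.load("side.npz")["im"][150:270,220:400]
b=cv2.resize(zz,None,fx=3,fy=3)
cv2.imwrite("pics/crop.png",a);cv2.imwrite("pics/crop2.png",b)
E
```

```text
pose [0.5337 0.0194] 134.3 33.54162500067934
hinge [ 0.60924048 -0.05780874] far [0.4582553  0.09665638]
ext [[-0.1077, -0.034], [0.1048, 0.0298]]
0 1 260 angle 1.17 top [-0.081  0.09 ]
0 2 246 angle 1.23 top [-0.033  0.09 ]
0 3 195 angle 1.51 top [0.006 0.094]
0 4 188 angle 1.55 top [0.055 0.094]
ext [[-0.1065, -0.0301], [0.1071, 0.034]]
1 1 246 angle 1.14 top [-0.081  0.089]
1 2 216 angle 1.2 top [-0.033  0.09 ]
1 3 207 angle 1.47 top [0.008 0.094]
1 4 214 angle 1.52 top [0.057 0.093]
```

View pics/crop.png

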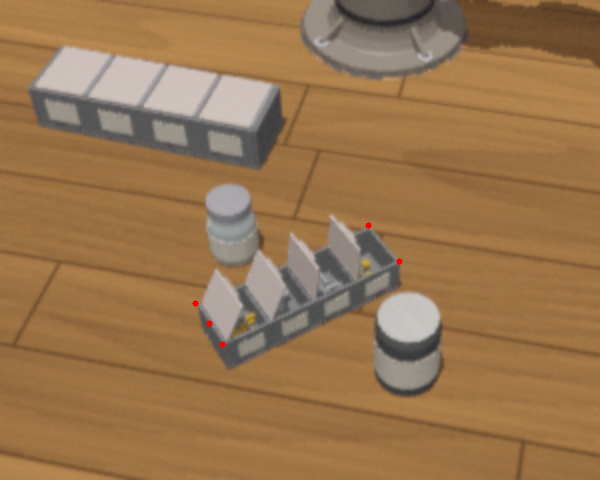

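View pics/crop2.png

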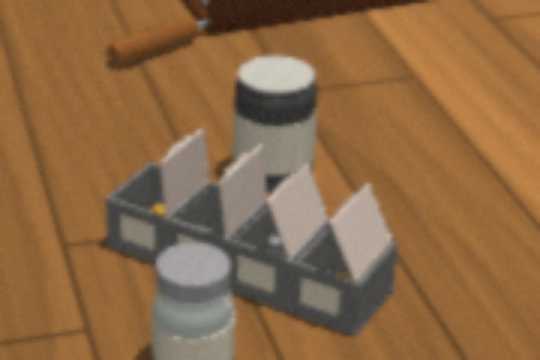

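There are two candidate boxes in the scene crop. The large one at (155,105) is about 290 mm long with its lids shut. The small one at (300,290) is about 216 mm long with four open lids. The small one fits, because its length and open lids match the description, and the jar and canister stand on the stated sides. In the side crop the lids lean towards +x, with lid 1 at (365,230).

Next I turn the tool x axis onto the row (+25°), shut the jaw and go to the hinge end at a safe height.

```bash
python3 -m pendant '[[0,0,0,0,6.2],[0,0,0,0,6.2],[0,0,0,0,6.2],[0,0,0,0,6.2],[0,-0.032,-0.009,0,0],[0,-0.032,-0.009,0,0],[0,-0.032,-0.009,0,0],[0,-0.032,-0.009,0,0],[0,-0.032,-0.009,0,0],[0,-0.032,-0.009,0,0],[0,-0.032,-0.009,0,0],[0,-0.032,-0.009,0,0]]'
python3 -m pendant '[[0,-0.032,-0.009,0,0],[0,-0.032,-0.009,0,0],[0,-0.032,-0.009,0,0],[0,-0.032,-0.009,0,0],[0,-0.032,-0.009,0,0],[0,-0.032,-0.009,0,0],[0,-0.032,-0.009,0,0],[0,-0.032,-0.009,0,0],[0,-0.032,-0.009,0,0],[0,-0.032,-0.009,0,0],[0,-0.032,-0.009,0,0],[0,-0.032,-0.009,0,0]]'
cat >> h.py <<'E'
def state():
    o=bot.get_obs();p=np.load("pose.npy");c,s=np.cos(p[2]),np.sin(p[2])
    e=np.array(o["eef_pos"]);q=e[:2]-p[:2];w,x,y,z=o["tool_rot"]
    tx=np.array([1-2*(y*y+z*z),2*(x*y+w*z)])
    print("t",round(float(o["t"]),2),"box x,y",(q@[c,s]).round(4),(q@[-s,c]).round(4),"tip z",(e[2]-.173).round(4),"yaw err deg",np.degrees(np.arctan2(tx[1],tx[0])-p[2]).round(2),"F",np.round(o["contact_force"],2),"w",np.round(o["gripper_width"],3))
E
python3 - <<'E'
from h import *
state()
E
```

```text
t: 1.8
eef_pos: [0.3686, 0.3956, 0.405]
tool_rot: [0.0, 0.388, 0.922, 0.0]
contact_force: [0.3, 0.1, -0.4]
gripper_width: 0.0
grasp_force: 0.0
t: 2.8
eef_pos: [0.5595, 0.0453, 0.405]
tool_rot: [0.0, 0.388, 0.922, 0.0]
contact_force: [-0.0, 0.7, 0.1]
gripper_width: -0.001
grasp_force: 0.0
t 2.8 box x,y 0.0005 -0.0365 tip z 0.232 yaw err deg -0.03 F [-0.01  0.73  0.06] w -0.001
```

```bash
python3 -m pendant '[[0,-0.028,-0.007,0,0],[0,-0.028,-0.007,0,0],[0,-0.028,-0.007,0,0],[0,-0.026,-0.007,0,0],[0,-0.016,-0.004,0,0],[0,0,0,0.03,0],[0,0,0,0.03,0],[0,0,0,0.03,0],[0,0,0,0.03,0],[0,0,0,0.02,0],[0,0,0,0,0],[0,0,0,0,0]]'
python3 - <<'E'
from h import *
state()
im,d=bot.read_camera("scene");cv2.imwrite("pics/s1.png",cv2.resize(im[150:330,150:390],None,fx=3,fy=3))
E
```

```text
t: 3.8
eef_pos: [0.6239, -0.0657, 0.2642]
tool_rot: [-0.001, 0.388, 0.922, -0.0]
contact_force: [0.5, -0.3, 1.2]
gripper_width: 0.004
grasp_force: 0.0
t 3.8 box x,y -0.1238 -0.005 tip z 0.0912 yaw err deg -0.05 F [ 0.48 -0.31  1.2 ] w 0.004
```

View pics/s1.png

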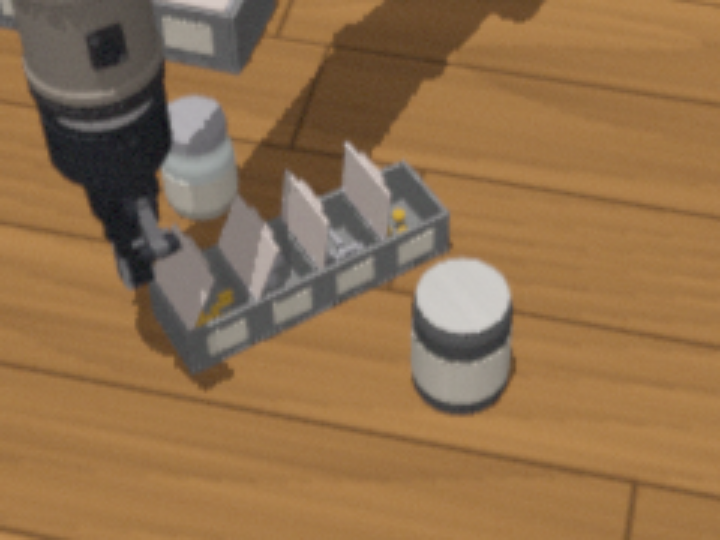

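The fingers are at crop (140,270), just behind lid 1 at (185,275). All four lids are open and nothing has been touched. I'll start folding lid 1.

```bash
python3 -m pendant '[[0,0.0035,-0.001,0.004,0],[0,0.0035,-0.001,0.004,0],[0,0.0035,-0.001,0.004,0],[0,0.0035,-0.001,0.004,0],[0,0.0035,0,0,0],[0,0.0035,0,0,0],[0,0.0035,0,0,0],[0,0.0035,0,0,0],[0,0.0035,0,0,0],[0,0.0035,0,0,0],[0,0.0035,0,0,0],[0,0,0,0,0]]'
python3 - <<'E'
from h import *
state()
E
```

```text
t: 4.85
eef_pos: [0.5939, -0.0402, 0.2487]
tool_rot: [-0.0, 0.388, 0.922, 0.0]
contact_force: [0.0, -0.1, -0.8]
gripper_width: 0.004
grasp_force: 0.0
t 4.85 box x,y -0.0847 -0.0013 tip z 0.0757 yaw err deg -0.01 F [ 0.05 -0.05 -0.8 ] w 0.004
```

```bash
python3 -m pendant '[[0,0.0025,0,0.0035,0],[0,0.0025,0,0.0035,0],[0,0.0025,0,0.0035,0],[0,0.0025,0,0.0035,0],[0,0.0015,0,0.0025,0],[0,0.0015,0,0.0025,0],[0,0.0015,0,0.0025,0],[0,0.0015,0,0.0015,0],[0,0,0,0,0],[0,0,0,0,0]]'
python3 - <<'E'
from h import *
state()
im,d=bot.read_camera("side");cv2.imwrite("pics/s2.png",cv2.resize(im[150:290,230:400],None,fx=4,fy=4))
E
```

```text
t: 5.68
eef_pos: [0.5831, -0.0294, 0.2256]
tool_rot: [-0.0, 0.388, 0.922, -0.0]
contact_force: [-0.8, 0.4, -0.1]
gripper_width: -0.001
grasp_force: 0.0
t 5.68 box x,y -0.0694 -0.0011 tip z 0.0526 yaw err deg -0.05 F [-0.8   0.36 -0.15] w -0.001
```

View pics/s2.png

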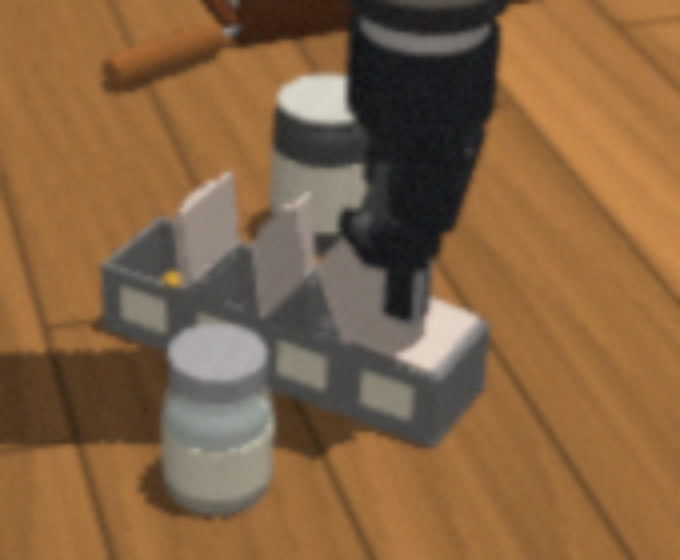

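Lid 1, at crop (440,330), is nearly flat under the fingertips and lids 2–4 are still open. I'll bring the tips down gently until they touch.

```bash
python3 -m pendant '[[0,0.001,0,0.001,0],[0,0.0,0,0.001,0],[0,0,0,0.001,0],[0,0,0,0,0],[0,0,0,0,0]]'
python3 - <<'E'
from h import *
state()
E
python3 -m pendant '[[0,0,0,0.001,0],[0,0,0,0,0],[0,0,0,0,0]]'
python3 - <<'E'
from h import *
state()
E
```

```text
t: 6.15
eef_pos: [0.5824, -0.0288, 0.2226]
tool_rot: [-0.0, 0.388, 0.922, -0.0]
contact_force: [0.1, 0.5, 0.5]
gripper_width: -0.002
grasp_force: 0.0
t 6.15 box x,y -0.0685 -0.0011 tip z 0.0496 yaw err deg -0.05 F [0.08 0.52 0.46] w -0.002
t: 6.4
eef_pos: [0.5824, -0.0288, 0.2217]
tool_rot: [-0.0, 0.388, 0.922, -0.0]
contact_force: [0.1, -0.5, 0.8]
gripper_width: -0.002
grasp_force: 0.0
t 6.4 box x,y -0.0685 -0.0011 tip z 0.0487 yaw err deg -0.05 F [ 0.11 -0.48  0.79] w -0.002
```

```bash
cat >> h.py <<'E'
def lids():
    p=np.load("pose.npy");c,s=np.cos(p[2]),np.sin(p[2])
    for cam in("scene","side"):
        im,d=bot.read_camera(cam);m=bot.camera_model(cam);v,u=np.nonzero(d>0);P=deproj(m,np.c_[u,v],d[d>0])
        q=P[:,:2]-p[:2];X=q@[c,s];Y=q@[-s,c]
        for k,h in enumerate((-.1015,-.0495,.0025,.0545)):
            a=(abs(Y)<.027)&(X>h+.004)&(X<h+.046)&(P[:,2]>.038)&(P[:,2]<.06)
            hi=(abs(Y)<.027)&(X>h-.002)&(X<h+.046)&(P[:,2]>.06)&(P[:,2]<.1)
            if a.sum()>15: f=np.polyfit(X[a]-h,P[a,2],1)
            print(cam,k+1,"flat n",a.sum(),"slope,z@tip",np.round([f[0],np.polyval(f,.047)],3) if a.sum()>15 else "","high n",hi.sum())
    return
E
python3 -m pendant '[[0,0,0,-0.006,0],[0,0,0,-0.008,0],[0,0,0,-0.008,0],[0,0,0,-0.004,0],[0,0,0,0,0],[0,0,0,0,0]]'
python3 - <<'E'
from h import *
state();lids()
E
```

```text
t: 6.9
eef_pos: [0.5826, -0.0287, 0.2483]
tool_rot: [0.0, 0.388, 0.922, 0.0]
contact_force: [-0.3, -0.6, -0.5]
gripper_width: -0.0
grasp_force: 0.0
t 6.9 box x,y -0.0685 -0.0013 tip z 0.0753 yaw err deg -0.04 F [-0.34 -0.61 -0.51] w -0.0
scene 1 flat n 360 slope,z@tip [-0.003  0.047] high n 72
scene 2 flat n 13 slope,z@tip  high n 148
scene 3 flat n 3 slope,z@tip  high n 184
scene 4 flat n 2 slope,z@tip  high n 182
side 1 flat n 278 slope,z@tip [-0.     0.048] high n 105
side 2 flat n 15 slope,z@tip  high n 216
side 3 flat n 5 slope,z@tip  high n 204
side 4 flat n 4 slope,z@tip  high n 194
```

Lid 1 is flat: the slope is about 0 and its free edge is 47–48 mm up. Now lid 2.

```bash
python3 -m pendant '[[0,0.0035,0,0,0],[0,0.0035,0,0,0],[0,0.0035,0,0,0],[0,0.0035,0,0,0],[0,0.0035,0,0,0],[0,0.0035,0,0,0],[0,0.0035,0,0,0],[0,0.0035,0,0,0],[0,0.0035,0,0,0],[0,0.0035,0,0,0],[0,0.0,0,0,0]]'
python3 -m pendant '[[0,0.0025,0,0.0035,0],[0,0.0025,0,0.0035,0],[0,0.0025,0,0.0035,0],[0,0.0025,0,0.0035,0],[0,0.0015,0,0.0025,0],[0,0.0015,0,0.0025,0],[0,0.0015,0,0.002,0],[0,0.0015,0,0.002,0],[0,0.001,0,0.0015,0],[0,0,0,0.0015,0],[0,0,0,0.0005,0],[0,0,0,0,0]]'
python3 - <<'E'
from h import *
state()
E
python3 -m pendant '[[0,0,0,0,0],[0,0,0,-0.006,0],[0,0,0,-0.008,0],[0,0,0,-0.008,0],[0,0,0,-0.004,0],[0,0,0,0,0],[0,0,0,0,0]]'
python3 - <<'E'
from h import *
state();lids()
E
```

```text
t: 7.92
eef_pos: [0.5575, -0.0031, 0.2476]
tool_rot: [-0.0, 0.388, 0.922, 0.0]
contact_force: [0.1, 0.3, 0.1]
gripper_width: -0.001
grasp_force: 0.0
t: 8.92
eef_pos: [0.546, 0.0086, 0.2215]
tool_rot: [-0.0, 0.388, 0.922, 0.0]
contact_force: [-1.4, 1.4, 4.4]
gripper_width: 0.006
grasp_force: 2.0
t 8.92 box x,y -0.0163 -0.0012 tip z 0.0485 yaw err deg -0.05 F [-1.41  1.42  4.35] w 0.006
t: 9.5
eef_pos: [0.5463, 0.0085, 0.2477]
tool_rot: [0.0, 0.388, 0.922, 0.0]
contact_force: [-0.8, -0.4, 0.2]
gripper_width: 0.001
grasp_force: 0.0
t 9.5 box x,y -0.0166 -0.0013 tip z 0.0747 yaw err deg -0.05 F [-0.79 -0.38  0.17] w 0.001
scene 1 flat n 404 slope,z@tip [-0.007  0.047] high n 0
scene 2 flat n 344 slope,z@tip [0.01  0.048] high n 73
scene 3 flat n 7 slope,z@tip  high n 99
scene 4 flat n 2 slope,z@tip  high n 182
side 1 flat n 278 slope,z@tip [0.001 0.048] high n 0
side 2 flat n 260 slope,z@tip [0.    0.048] high n 102
side 3 flat n 4 slope,z@tip  high n 157
side 4 flat n 0 slope,z@tip  high n 196
```

Lid 2 is flat and lids 3 and 4 are open. The touch peaked at 4 N. Now lid 3, half a millimetre shallower.

```bash
python3 -m pendant '[[0,0.0035,0,0,0],[0,0.0035,0,0,0],[0,0.0035,0,0,0],[0,0.0035,0,0,0],[0,0.0035,0,0,0],[0,0.0035,0,0,0],[0,0.0035,0,0,0],[0,0.0035,0,0,0],[0,0.0035,0,0,0],[0,0.0035,0,0,0],[0,0.0,0,0,0]]'
python3 -m pendant '[[0,0.0025,0,0.0035,0],[0,0.0025,0,0.0035,0],[0,0.0025,0,0.0035,0],[0,0.0025,0,0.0035,0],[0,0.0015,0,0.0025,0],[0,0.0015,0,0.0025,0],[0,0.0015,0,0.002,0],[0,0.0015,0,0.002,0],[0,0.001,0,0.0015,0],[0,0,0,0.001,0],[0,0,0,0,0],[0,0,0,0,0]]'
python3 - <<'E'
from h import *
state()
E
python3 -m pendant '[[0,0,0,0,0],[0,0,0,-0.006,0],[0,0,0,-0.008,0],[0,0,0,-0.008,0],[0,0,0,-0.004,0],[0,0,0,0,0],[0,0,0,0,0]]'
python3 - <<'E'
from h import *
state();lids()
E
```

```text
t: 10.52
eef_pos: [0.5211, 0.0342, 0.2471]
tool_rot: [-0.0, 0.388, 0.922, 0.0]
contact_force: [-0.2, 0.8, -0.1]
gripper_width: 0.001
grasp_force: 0.0
t: 11.52
eef_pos: [0.5098, 0.0456, 0.2217]
tool_rot: [0.0, 0.388, 0.922, 0.0]
contact_force: [0.5, 0.7, -0.8]
gripper_width: -0.002
grasp_force: 0.0
t 11.52 box x,y 0.0355 -0.0012 tip z 0.0487 yaw err deg -0.05 F [ 0.46  0.7  -0.83] w -0.002
t: 12.1
eef_pos: [0.5099, 0.0458, 0.2483]
tool_rot: [0.0, 0.388, 0.922, 0.0]
contact_force: [0.4, -0.0, -0.4]
gripper_width: 0.003
grasp_force: 0.0
t 12.1 box x,y 0.0355 -0.0014 tip z 0.0753 yaw err deg -0.04 F [ 0.43 -0.02 -0.42] w 0.003
scene 1 flat n 397 slope,z@tip [-0.003  0.047] high n 0
scene 2 flat n 382 slope,z@tip [-0.007  0.047] high n 0
scene 3 flat n 330 slope,z@tip [-0.018  0.047] high n 76
scene 4 flat n 5 slope,z@tip  high n 88
side 1 flat n 282 slope,z@tip [0.003 0.048] high n 0
side 2 flat n 259 slope,z@tip [-0.001  0.048] high n 0
side 3 flat n 243 slope,z@tip [0.    0.048] high n 95
side 4 flat n 1 slope,z@tip  high n 145
```

Lid 3 is flat. Now lid 4, then I'll lift well clear.

```bash
python3 -m pendant '[[0,0.0035,0,0,0],[0,0.0035,0,0,0],[0,0.0035,0,0,0],[0,0.0035,0,0,0],[0,0.0035,0,0,0],[0,0.0035,0,0,0],[0,0.0035,0,0,0],[0,0.0035,0,0,0],[0,0.0035,0,0,0],[0,0.0035,0,0,0],[0,0.0,0,0,0]]'
python3 -m pendant '[[0,0.0025,0,0.0035,0],[0,0.0025,0,0.0035,0],[0,0.0025,0,0.0035,0],[0,0.0025,0,0.0035,0],[0,0.0015,0,0.0025,0],[0,0.0015,0,0.0025,0],[0,0.0015,0,0.002,0],[0,0.0015,0,0.002,0],[0,0.001,0,0.0015,0],[0,0,0,0.001,0],[0,0,0,0.0003,0],[0,0,0,0,0]]'
python3 - <<'E'
from h import *
state()
E
python3 -m pendant '[[0,0,0,0,0],[0,0,0,-0.006,0],[0,0,0,-0.01,0],[0,0,0,-0.02,0],[0,0,0,-0.03,0],[0,0,0,-0.03,0],[0,0,0,-0.03,0],[0,0,0,-0.02,0],[0,0,0,0,0],[0,0,0,0,0],[0,0,0,0,0]]'
python3 - <<'E'
from h import *
state();lids()
im,d=bot.read_camera("side");cv2.imwrite("pics/s3.png",cv2.resize(im[150:290,220:400],None,fx=4,fy=4))
E
```

```text
t: 13.12
eef_pos: [0.4848, 0.0714, 0.2476]
tool_rot: [-0.0, 0.388, 0.922, 0.0]
contact_force: [-0.7, -0.3, -0.1]
gripper_width: 0.004
grasp_force: 0.0
t: 14.12
eef_pos: [0.4735, 0.0828, 0.2219]
tool_rot: [0.0, 0.388, 0.922, 0.0]
contact_force: [-0.6, 0.4, -0.1]
gripper_width: -0.0
grasp_force: 0.0
t 14.12 box x,y 0.0875 -0.0013 tip z 0.0489 yaw err deg -0.05 F [-0.6   0.35 -0.14] w -0.0
t: 15.03
eef_pos: [0.473, 0.0828, 0.3679]
tool_rot: [-0.0, 0.388, 0.922, 0.0]
contact_force: [-1.0, 0.0, 0.2]
gripper_width: 0.001
grasp_force: 0.0
t 15.03 box x,y 0.0877 -0.0009 tip z 0.1949 yaw err deg -0.05 F [-1.01  0.01  0.2 ] w 0.001
scene 1 flat n 401 slope,z@tip [-0.007  0.047] high n 0
scene 2 flat n 375 slope,z@tip [-0.003  0.047] high n 0
scene 3 flat n 359 slope,z@tip [0.014 0.048] high n 0
scene 4 flat n 344 slope,z@tip [0.006 0.048] high n 0
side 1 flat n 277 slope,z@tip [-0.008  0.048] high n 0
side 2 flat n 252 slope,z@tip [0.001 0.048] high n 0
side 3 flat n 250 slope,z@tip [0.004 0.048] high n 0
side 4 flat n 229 slope,z@tip [0.009 0.049] high n 0
```

View pics/s3.png

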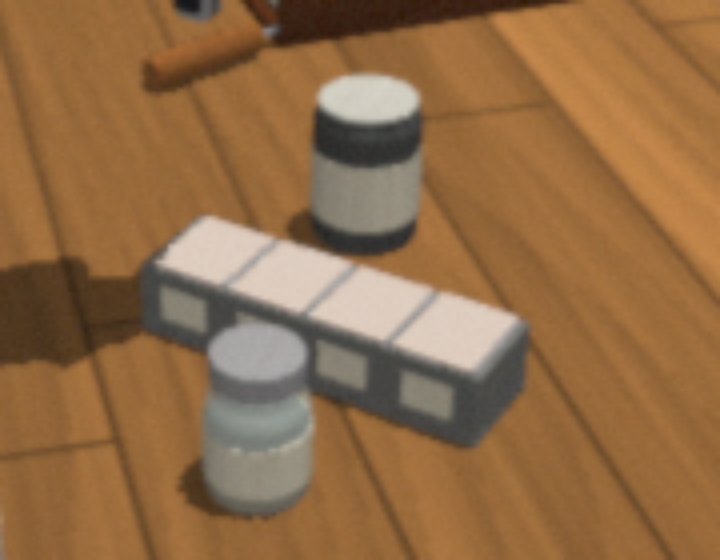

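All four lids lie flat, from crop (210,250) to (460,330). The box, jar and canister are undisturbed, and the gripper is clear of everything.

```bash
python3 -c "
from station import bot
print(bot.hand_in())"
```

```text
the job is handed in; nothing more can be done
None
```

The four lids were folded shut flat in order, with readings of about 4 N at most; the box, jar and canister look unmoved, the arm never went near the screwdriver, and the job was handed in about 15 s into the run (no verdict was returned).

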